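# Turn the stiff leaf of a board book

### The arm

A 6-joint arm with a two-finger parallel gripper is mounted at the origin on the work surface. World frame = base frame: x ahead of the robot, y to its left, z up, the work surface at z = 0. Lengths are in mm, angles in rad, forces in N, time in s.
With the tool pointing down it reaches from about 300 to 775 mm from the base axis. Payload 14.6 kg.
Tool frame: the origin (TCP) lies on the centre line of the jaws, within the pads' length; the fingertips stand 19 mm ahead of it and the grasp point (between the pads) is the TCP (bot.tip_reach is the distance from the TCP to the fingertips, in mm); z points along the fingers, y is the line along which they close (so a half turn about z gives the same grasp; the last joint's range is limited). The gripper opens to 85 mm and grips with 20 to 120 N. Pads are 22 mm wide; open, the fingers measure 114 mm over their backs; the gripper's body (76 mm by 85 mm) begins 54 mm behind the grasp point. The pads swing forward as they close: fully open they stand 13 mm farther back than shut.
Start: joints at [-1.395, 0.3, 1.521, -0, 1.321, -0.067], TCP at [132.225, -533.86, 250.281] pointing down, gripper open.
Joint ranges: [-3.03, 3.03], [-0.79, 2.21], [0.23, 2.52], [-1.04, 4.18], [0, 3.07], [-2.55, 2.55]. Speed limits (rad/s): [2.22, 2.22, 2.57, 3.14, 3.14, 3.14].

### API

Orientations are given as a unit quaternion [w, x, y, z].
In Python, from rig import bot gives the robot as it stands. Calls block until the motion is done:
- bot.move_to(position, orientation): joint-space move of the TCP to a pose.
- bot.servo_line(position, attitude=None, speed=150, until_force=None): straight line of the TCP; attitude=None keeps the orientation; speed is the mean speed in mm/s. With until_force (N) it stops when the force on the tool has changed by that much, and returns True; else False.
- bot.move_joints(angles): joint-space move.
- bot.move_gripper(opening, grip_force=None): finger opening in mm; grip_force is the grip in N (None keeps the last); returns when the fingers have stopped.
- bot.dwell(seconds).
- bot.ik(position, orientation): joint angles nearest the present ones, or None.
- bot.read_state(): the state.
- bot.read_camera(name): name is "scene" or "top"; returns a dict with "image" (480x640x3 uint8, blue, green, red), "depth" (480x640 float32, mm along the optical axis (not along the pixel's ray), 0 where there is no reading), "fovy" (degrees; the focal length in pixels is half the picture's height over the tangent of half this angle, whatever the lens; pixels are square), "cx", "cy" (the principal point, pixels), "eye" and "attitude" of the camera in the world. Camera axes: x right, y down, z forward; pixel columns grow to the right and rows downward; lengths in mm; the calibration is good to about 2 mm. A picture is of the moment at which its call begins.
A pose or a line that the arm cannot do raises bot.MotionError and nothing moves.
- bot.finish_job(): hands the job in; it is judged then, once.
The state is a dict: "clock": time; "joint_positions": joint angles; "qvel": joint speeds; "effort": joint torques, N m; "ee_pos": TCP position; "tool_rot": TCP orientation; "ft_force": force on the tool from outside, world axes, zero at the start; "moment": the same for the moment, N m; "grip_width": finger opening in mm; "grip_force": force on a finger pad.
Only numpy, scipy, OpenCV 4.12 (cv2) and the standard library are available. Lean on these libraries where they do the work, as an engineer would, in place of code of your own. Each camera call takes 0.05 s, during which the arm holds its last target. There are 200 camera calls.

### The job

On the library craft table, clear the left-hand page of the open board book by sliding the roll of masking tape off it with a fingertip, so that it lies flat on the table beside the book; then turn the one raised board leaf over the spine from the right and press it down until it lies flat on the left (left and right as seen from the robot). Only push and press: do not pick up the roll, do not lift the next leaf along with it, and leave the other craft things where they stand.

Things in the scene. Friction and masses are not known exactly. Their poses are not given: they have to be found in the camera images.
- book: Children's board book lying open on the table, fixed in place, spine along its own x axis (leaves 190 mm long in x). Origin on the table under the middle of the spine; its z is up, +y is its left-hand side seen from the robot, -y its right-hand side. Cover 198 mm (x) by 312 mm (y, edges at y = +156 and -156 mm), 4 mm thick; on it, to y = 150 mm on each side, lie the leaves, whose top face is 15 mm above the table on both sides.
- leaf (a joint): Angle of the one raised board leaf about the spine: 0 = lying flat on the right-hand (-y) side of the book, pi/2 = upright, pi (its stop) = lying flat on the left-hand (+y) side. The leaf is a rigid board 190 mm long (x), 3.5 mm thick, its fore-edge 150 mm from the hinge, about 0.09 kg. The fresh crease is stiff: the leaf stays at whatever angle it is left (it neither springs back nor falls); about 1 to 2 N at the fore-edge moves it. It starts part-raised, at 0.4 to 0.8.
- leaf_hinge (a point): Point on the leaf's hinge line, in the middle of the spine, 16.75 mm above the table. The hinge line runs along the book's x.
- leaf_edge (a point): Middle of the leaf's fore-edge (the free long edge), 150 mm from the hinge; it moves with the leaf.
- next_leaf (a joint): Angle of the leaf that lies below the raised one on the right-hand side, same sense: 0 = flat (its start).
- tape_center (a point): Centre (half-way up and in the middle of the hole) of the loose roll of masking tape, which lies flat on the left-hand page at the start: outer diameter 98 mm, hole 76 mm, 38 mm tall, about 0.11 kg. Lying on the page its centre is 34 mm above the table, lying on the table 19 mm. Its z axis is the axis of the hole.
- glue_stick: Bystander: glue stick standing upright, 29 mm diameter, 92 mm tall; origin at the centre of its underside.
- paint_jar: Bystander: small paint jar standing upright, 54 mm diameter, 66 mm tall; origin at the centre of its underside.
- snap_box: Bystander: square snap-lid food box, 108 x 108 mm, 58 mm tall; origin at the centre of its underside.
- match_tub: Bystander: open clear tub full of matchsticks, 92 mm diameter at the rim, 55 mm tall; origin at the centre of its underside.
- clear_tub: Bystander: open clear tub of grain, 94 mm diameter at the rim, 50 mm tall; origin at the centre of its underside.
- stamp: Bystander: wooden hand stamp with a turned handle, 50 x 36 mm foot, 57 mm tall; origin at the centre of its underside.

How it is judged (in metres and radians):
On the way, in this order (a step that is already met when the one before it is completed fails the run):
1. the roll of tape lies flat on the table beside the book (height (world z) of tape_center between 0.016 and 0.0203 m and angle between tape_center's own z axis and vertical below 0.05 rad and horizontal distance between tape_center and book below 0.45 m), for 0.2 s.
2. the raised leaf has been turned over and lies flat on the left (value of joint leaf above 3.08159 rad), for 0.2 s.
At the end, for the whole second after the job is handed in: The leaf lies flat on the left (within 0.06 rad of pi), the next leaf still flat on the right (under 0.05 rad), and the roll lies flat on the table itself, no part on the book (centre 16 to 20.3 mm high, tilt under 0.05 rad), within 450 mm of the book's middle (all of step 1 and value of joint leaf above 3.08159 rad and value of joint next_leaf below 0.05 rad); the robot touches nothing.
It fails at once if the roll of tape is lifted or carried (centre more than 55 mm above the table) (height (world z) of tape_center above 0.055 m).
It fails at once if the next leaf is lifted too (more than 0.15 rad) (value of joint next_leaf above 0.15 rad).
It fails at once if a bystander is moved by more than 30 mm (distance of any of glue_stick, paint_jar, snap_box, match_tub, clear_tub, stamp from where it was at the start of the episode above 0.03 m).
It also fails if it takes over 62 s, if anything falls off the work surface, if the arm or the gripper's body presses on something with over 40 N, if the wrist force passes 120 N, or if a joint passes its speed limit or range.

## Working session

There is one attempt and no reset: what is moved stays moved. The work goes in short steps, each a Python script; the robot and the scene stay as the last script left them, time stands still between calls to the robot, and variables do not carry over. Pictures are saved under pics/ and viewed, at most 10 in all, crops included, and the job is handed in when it is done.

```bash
mkdir -p pics; ls; cat > h.py <<'E'
import numpy as np, cv2
from rig import bot
from scipy.spatial.transform import Rotation as R
def cam(n):
    c=bot.read_camera(n); f=240/np.tan(np.radians(c['fovy'])/2)
    q=np.array(c['attitude']); M=R.from_quat(q[[1,2,3,0]]).as_matrix() if q.size==4 else q
    c['f'],c['M']=f,M
    v,u=np.mgrid[0:480,0:640]
    d=c['depth']; P=np.stack([(u-c['cx'])/f*d,(v-c['cy'])/f*d,d],-1)@M.T+np.array(c['eye'])
    P[d==0]=np.nan; c['P']=P
    return c
def ray(c,u,v,z):
    r=c['M']@np.array([(u-c['cx'])/c['f'],(v-c['cy'])/c['f'],1]); e=np.array(c['eye'])
    return e+r*(z-e[2])/r[2]
E
python3 - <<'E'
from h import *
for n in('top','scene'):
    c=cam(n); cv2.imwrite(f'pics/{n}0.png',c['image']); print(n,c['fovy'],c['cx'],c['cy'],c['eye'],c['attitude'])
    np.save(n+'P.npy',c['P'])
    print((c['depth']>0).mean())
print(bot.read_state())
E
```

```text
pics
top 42.52369218385638 318.34327405311495 244.29320653670172 [ 284.48915758   34.59623478 1449.84944725] [ 0.07896047 -0.68780373  0.71705633 -0.08075578]
0.995986328125
scene 43.90055533858305 316.18306056570617 239.84692318374243 [1209.85384879 -325.71941758  857.49424942] [-0.30889168  0.80430934  0.47597498 -0.17640928]
0.9960188802083333
{'clock': 0.1, 'joint_positions': array([-1.39459734e+00,  3.00419911e-01,  1.52153660e+00, -1.40436617e-06,
        1.32071630e+00, -6.66535979e-02]), 'qvel': array([ 0.00093478, -0.00033835, -0.00298633,  0.00012934, -0.0007464 ,
       -0.00103641]), 'effort': array([ 1.01654434e-03, -5.44378853e+01, -3.62370157e+01, -8.69053974e-05,
        3.05258109e-03,  3.65314077e-05]), 'ee_pos': array([ 132.19301237, -533.67156671,  249.76820418]), 'tool_rot': array([-5.39229125e-04,  9.92636716e-01,  1.21128273e-01, -3.02458696e-05]), 'ft_force': array([ 0.73019672, -0.24534429,  0.00949235]), 'moment': array([-0.01541609, -0.00663306,  0.01163552]), 'grip_force': 0.0, 'grip_width': 85.31337438781492}
```

View pics/top0.png

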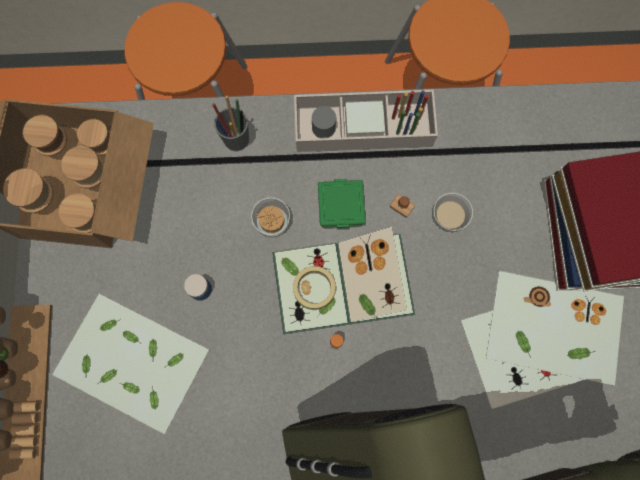

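View pics/scene0.png

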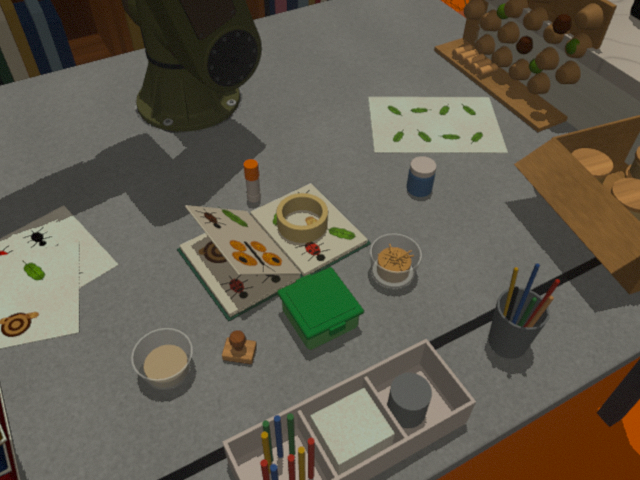

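The top view shows the book with its spine near pixel (343,285), tape at (315,288), and the raised leaf covering the right at (376,275). The glue stick is at (337,341), the paint jar at (197,286), the match tub at (272,216), the box at (342,203), the stamp at (402,205) and the clear tub at (453,212). The scene view agrees.

```bash
cat > m.py <<'E'
from h import *
def measure():
    c=cam('top'); P=c['P']; z=P[...,2]
    hsv=cv2.cvtColor(c['image'],cv2.COLOR_BGR2HSV)
    reg=np.zeros(z.shape,bool); reg[200:370,225:480]=1
    return c,P,z,hsv,reg
if __name__=='__main__':
    c,P,z,hsv,reg=measure()
    print('table z',np.nanmedian(z[340:360,220:260]))
    # tape: top at 53, in window
    w=np.zeros_like(reg); w[258:320,283:338]=1
    m=w&(z>44)&(z<62); Q=P[m]
    (x,y),r=cv2.minEnclosingCircle(Q[:,:2].astype(np.float32)); print('tape',x,y,r,m.sum(),np.median(Q[:,2]))
    for n,(u,v) in dict(tl=(274,252),bl=(284,333),br=(413,314)).items(): print(n,ray(c,u,v,4))
    # green cover edge pixels and page white mask
    for n,(u,v,hh) in dict(jar=(197,286,66),match=(272,216,55),snap=(342,203,58),stamp=(402,205,57),clear=(453,212,50),glue=(337,341,92)).items():
        p=ray(c,u,v,hh); print(n,p.round(), 'z there',z[v-3:v+4,u-3:u+4].mean())
    m=reg&(z>25)&(z<150); m[:, :342]=0; m[:225]=0; m[325:]=0; m[:,420:]=0
    Q=P[m]; A=np.c_[Q[:,:2],np.ones(len(Q))]; 
    for _ in range(5):
        k=np.linalg.lstsq(A,Q[:,2],rcond=None)[0]; e=Q[:,2]-A@k; ok=abs(e)<6; Q,A=Q[ok],A[ok]
    n=np.array([-k[0],-k[1],1]);n/=np.linalg.norm(n); print('leaf normal',n,'angle',np.arccos(n[2]),'dir',np.arctan2(n[1],n[0]),len(Q),'zmax',Q[:,2].max())
    box=cv2.boxPoints(cv2.minAreaRect(Q[:,:2].astype(np.float32))); print(box, k)
    big=cv2.resize(c['image'][190:360,240:480],None,fx=3.3,fy=3.3,interpolation=cv2.INTER_CUBIC); cv2.imwrite('pics/crop.png',big)
E
python3 m.py
```

```text
table z 0.05515969755583683
tape 506.88323974609375 38.76958084106445 49.38242721557617 592 52.411259501624045
tl [602.82122747 130.99513376   4.        ]
bl [408.87375189 112.59984933   4.        ]
br [ 440.52315741 -190.79837895    4.        ]
jar [518. 303.  66.] z there nan
match [678. 130.  55.] z there 40.09597201780867
snap [702. -35.  58.] z there 57.39166838649195
stamp [ 692. -176.   57.] z there nan
clear [ 671. -296.   50.] z there nan
glue [379.  -7.  92.] z there 92.17996438729152
leaf normal [-0.05954522  0.56811031  0.82079537] angle 0.6079942935161168 dir 1.6752278094365782 4170 zmax 109.07407841763325
[[ 427.51477   -43.167477]
 [ 440.12012  -162.09525 ]
 [ 657.9241   -139.00986 ]
 [ 645.3187    -20.082092]] [  0.07254576  -0.69214609 -38.69560282]
```

View pics/crop.png

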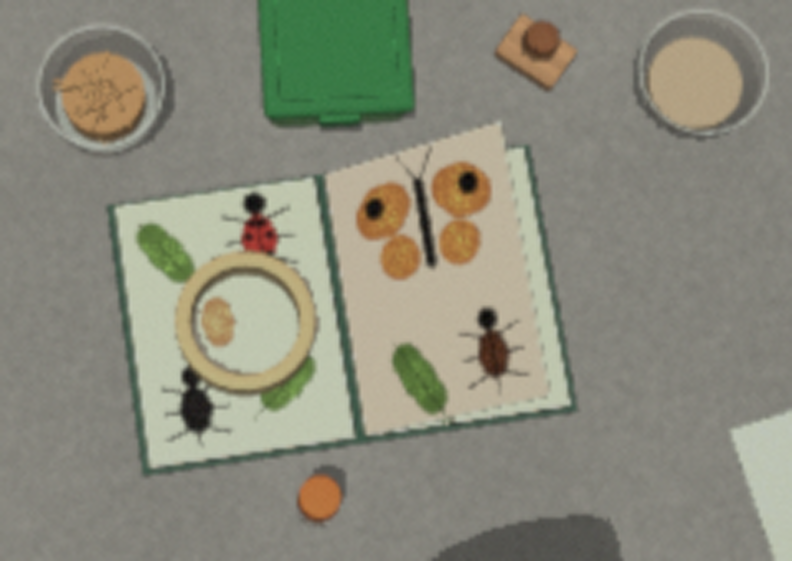

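Book centre is about (521.5, -30) with yaw about 0.10. All three checks agree, and the leaf plane passes through the hinge height at angle 0.61. The tape is at (507, 39), 70 mm left of the spine, with r = 49.4 and top at 52.4, both matching the given sizes. I'll drag it off to the left with a fingertip inside the hole.

```bash
cat >> h.py <<'E'
O=np.array([521.5,-30.]); YAW=0.101
ex=np.array([np.cos(YAW),np.sin(YAW)]); ey=np.array([-ex[1],ex[0]])
def W(xb,yb,ztip):  # book coords of finger centre, height of fingertip -> TCP
    p=O+xb*ex+yb*ey; return [p[0],p[1],ztip+bot.tip_reach]
def down(a): return [0,np.cos(a),np.sin(a),0]
A0=(YAW+np.pi/2)/2
QS=[down(A0),down(A0-np.pi/2)]
E
python3 - <<'E'
from h import *
print(bot.tip_reach)
for i,q in enumerate(QS):
    for p in [(-8,75,150),(-8,75,20),(-8,252,20),(0,-165,180),(0,-150,75),(0,-12,148),(0,119,18)]:
        j=bot.ik(W(*p),q); print(i,p,None if j is None else np.round(j,2))
E
```

```text
19.0
0 (-8, 75, 150) [ 0.01  0.29  1.73 -0.    1.12 -0.09]
0 (-8, 75, 20) [ 0.01  0.49  1.81 -0.    0.84 -0.09]
0 (-8, 252, 20) [ 0.35  0.54  1.73 -0.    0.87  0.25]
0 (0, -165, 180) [-0.41  0.39  1.52 -0.    1.23 -0.51]
0 (0, -150, 75) [-0.39  0.51  1.62 -0.    1.01 -0.49]
0 (0, -12, 148) [-0.15  0.33  1.69 -0.    1.12 -0.25]
0 (0, 119, 18) [ 0.1   0.51  1.78 -0.    0.84 -0.  ]
1 (-8, 75, 150) None
1 (-8, 75, 20) None
1 (-8, 252, 20) None
1 (0, -165, 180) None
1 (0, -150, 75) None
1 (0, -12, 148) None
1 (0, 119, 18) None
```

```bash
python3 - <<'E'
from h import *
q=QS[0]
bot.move_gripper(0)
bot.move_to(W(-8,72,140),q)
print('hit',bot.servo_line(W(-8,72,20),speed=100,until_force=8), bot.read_state()['ee_pos'])
bot.servo_line(W(-8,252,20),speed=70); print(bot.read_state()['ft_force'])
bot.servo_line(W(-8,238,20),speed=70)
bot.servo_line(W(-8,238,150),speed=150)
bot.move_to(W(0,30,210),q)
bot.move_to(W(0,-165,180),q)
c=cam('top'); P=c['P']; m=np.zeros((480,640),bool); m[240:330,200:345]=1
hsv=cv2.cvtColor(c['image'],cv2.COLOR_BGR2HSV); print(bot.read_state()['clock'])
cv2.imwrite('pics/after.png',c['image'][150:390,150:470].repeat(2,0).repeat(2,1)); np.save('P1.npy',P)
E
```

```text
hit False [506.56828463  40.83185767  39.52892318]
[-0.21250899 -0.61498184 -0.04771541]
10.55
```

View pics/after.png

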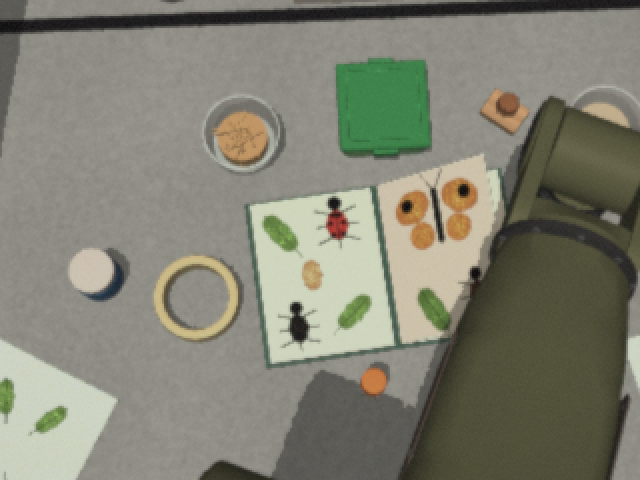

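The tape now sits beside the book at crop pixel (197,297), clear of the cover edge and the jar, and the leaf is undisturbed. Next I check the tape's height and turn the leaf.

```bash
python3 - <<'E'
from h import *
P=np.load('P1.npy'); w=P[275:325,222:275].reshape(-1,3); w=w[w[:,2]>28]
(x,y),r=cv2.minEnclosingCircle(w[:,:2].astype(np.float32)); print('tape',x,y,r,np.percentile(w[:,2],[5,50,95]))
k=np.linalg.lstsq(np.c_[w[:,:2],np.ones(len(w))],w[:,2],rcond=None)[0]; print('tilt',np.hypot(*k[:2]))
H=16.75; q=QS[0]
def pose(t):
    if t<np.pi/2: return W(0,-150*np.cos(t)-11,H+150*np.sin(t)-20)
    return W(0,-130*np.cos(t)-12,H+130*np.sin(t)+1)
t0=0.62
p=pose(t0); a=W(0,-160,H+150*np.sin(t0)-20)
bot.servo_line(a,speed=120)
bot.servo_line(p,speed=60)
for t in np.arange(0.72,2.0,0.1):
    bot.servo_line(pose(t),speed=70)
    s=bot.read_state(); print(round(t,2),s['ft_force'].round(1))
print(s['clock'])
c=cam('scene'); cv2.imwrite('pics/turn.png',c['image'])
E
```

```text
tape 489.0617980957031 191.82997131347656 49.10024642944336 [31.75478973 37.42457501 42.90415728]
tilt 0.005261632090365252
0.72 [-0.1 -0.5  0.3]
0.82 [-0.7  0.4  0. ]
0.92 [-0.3 -0.1  0.1]
1.02 [ 0.   0.1 -1. ]
1.12 [ 0.5 -0.8  0.8]
1.22 [-0.3 -0.  -0.9]
1.32 [-0.2 -0.3 -0.2]
1.42 [ 0.6 -0.4  0.3]
1.52 [ 0.7  0.1 -0. ]
1.62 [ 0.3 -0.3 -0.6]
1.72 [ 0.3 -0.4 -0.3]
1.82 [-0.8 -0.1 -0.1]
1.92 [0.1 0.4 0.5]
16.7333
```

View pics/turn.png

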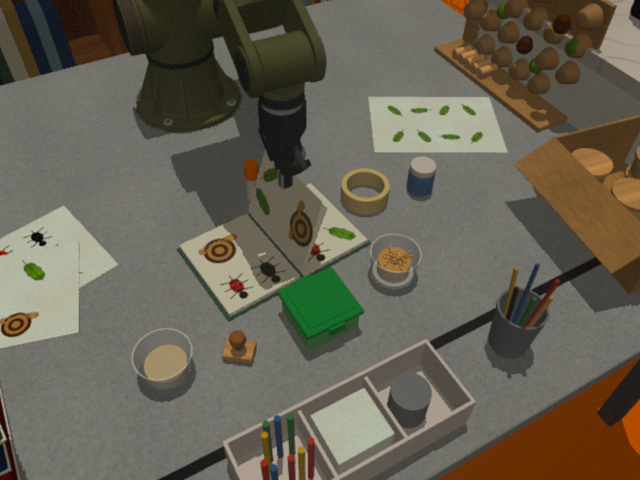

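The leaf is past vertical at (295,215), with the fingertip on its back. The next leaf is still flat and the tape lies on the table at (365,190). I'll finish the arc and press down.

```bash
python3 - <<'E'
from h import *
H=16.75; q=QS[0]
pose=lambda t:W(0,-130*np.cos(t)-12,H+130*np.sin(t)+1)
for t in np.arange(2.02,3.09,0.1): bot.servo_line(pose(t),speed=70)
print('contact',bot.servo_line(W(0,120,10),speed=30,until_force=12)); s=bot.read_state(); print(s['ee_pos'],s['ft_force'])
bot.dwell(0.3)
bot.servo_line(W(0,115,150),speed=120)
bot.move_to(W(0,-60,210),q); bot.move_joints([-1.395,0.3,1.521,0,1.321,-0.067])
c=cam('top'); P=c['P']
cv2.imwrite('pics/end.png',c['image'][150:390,150:470].repeat(2,0).repeat(2,1))
d=P[...,:2]-O; xb,yb=d@ex,d@ey; z=P[...,2]
for lo,hi in((20,60),(60,100),(100,145),(-145,-100),(-60,-20)):
    m=(abs(xb)<80)&(yb>lo)&(yb<hi); print(lo,hi,np.nanmedian(z[m]))
m=(yb>165)&(yb<290)&(abs(xb)<80)&(z>28); print('tape z',np.median(z[m]),'min/max yb',yb[m].min(),yb[m].max()); print(bot.read_state()['clock'])
E
```

```text
contact True
[509.67759768  88.30600398  37.29780559] [-4.69345708 -1.36892994 13.36628563]
20 60 18.716948257069816
60 100 18.72331098009772
100 145 18.55746172163265
-145 -100 15.323291857430604
-60 -20 15.096945133421741
tape z 37.66834083911294 min/max yb 175.4796360659885 272.8945819337994
25.5167
```

View pics/end.png

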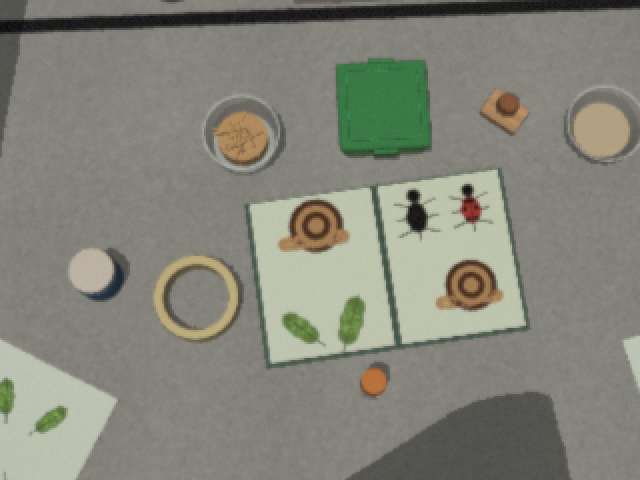

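The leaf lies flat on the left (18.6 mm), the right-hand page is flat (15 mm), and the tape is on the table at crop pixel (197,297). The bystanders haven't moved and the arm is clear.

```bash
python3 -c "
from rig import bot
print(bot.finish_job())"
```

```text
the job is handed in; nothing more can be done
None
```

The job is handed in (no verdict was shown): the last picture and depth readings show the tape roll flat on the table beside the book, the leaf turned over and flat on the left, the next leaf flat on the right, and the other craft things unmoved.

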